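Jack the reactor vessel up to its lid and hold it

ROBOT

A 6-joint arm with a two-finger parallel gripper is mounted at the origin on the work surface. World frame = base frame: x ahead of the robot, y to its left, z up, the work surface at z = 0. Lengths are in mm, angles in rad, forces in N, time in s.
With the tool pointing down it reaches from about 300 to 775 mm from the base axis. Payload 14.6 kg.
Tool frame: the origin (TCP) lies at the very end of the fingers, on their centre line; the grasp point (between the pads) lies 19 mm behind it; z points along the fingers, y is the line along which they close (so a half turn about z gives the same grasp; the last joint's range is limited). The gripper opens to 94 mm and grips with 3 to 60 N. Pads are 16 mm wide; open, the fingers measure 119 mm over their backs; the gripper's body (75 mm by 177 mm) begins 78 mm behind the grasp point.
Start: joints at [1.264, 0.3, 1.521, -0, 1.321, -0.067], TCP at [130.628, 534.252, 205.446] pointing down, gripper open.
Joint ranges: [-3.03, 3.03], [-0.79, 2.21], [0.23, 2.52], [-1.04, 4.18], [0, 3.07], [-2.55, 2.55]. Speed limits (rad/s): [2.22, 2.22, 2.57, 3.14, 3.14, 3.14].

INTERFACE

Orientations are given as [roll, pitch, yaw] about the fixed x, y, z axes, in that order (R = Rz(yaw) Ry(pitch) Rx(roll)).
In Python, from cell import manip, camera, get_calibration gives the robot as it stands. The module is installed in compiled form; this text tells all that it offers.
- The arm moves only by the tool jog_arm, never from a script. Its argument "plan" is one flat list of numbers, 6 for each row, row after row: the shift along the world's x, y, z in m, then the turn, a rotation vector about the world's x, y, z in degrees. A call has 1 to 20 rows; each row is the pose to reach, as a shift and turn from the pose commanded when the call began; what a row does not reach only later rows make up. A row lasts 1/10 s, in which the tool goes at most 50 mm and 8.59 degrees, less where a joint would pass 70% of its speed; a pose out of reach is approached as far as the arm can. A call with a gripper value outside its range is refused whole. "claw" is the finger opening in m, from 0 to 0.094, set as the call begins (left out, the last holds). The fingers move at their own pace and stop on an object; "force" is the grip in N (left out, the last holds). Time passes only in rows, so rows that repeat a pose let the fingers close. It gives the time, the measured TCP pose, the force, the opening and the grip force at its end, in the units of the state.
- manip.read_state(): the state, without advancing time (a new reading comes with each control period).
- camera(name): name is "side" or "top"; returns (picture, depth): 480x640x3 uint8, red, green, blue; 480x640 float32, mm along the optical axis (not along the pixel's ray), 0 where there is no reading.
- get_calibration(name): a dict with "fx", "fy", "cx", "cy" (pixels), "origin" and "attitude" of the camera in the world. Camera axes: x right, y down, z forward; pixel columns grow to the right and rows downward; lengths in mm; the calibration is good to about 2 mm. A picture is of the moment at which its call begins. get_calibration takes no time and is no camera call.
- manip.sign_off(): hands the job in; it is judged then, once.
The state is a dict: "clock": time; "joints": joint angles; "qd": joint speeds; "effort": joint torques, N m; "eef_pos": TCP position; "eef_rot": TCP orientation; "wrist_force": force on the tool from outside, world axes, zero at the start; "moment": the same for the moment, N m; "finger_gap": finger opening in mm; "finger_force": force on a finger pad.
Only numpy, scipy, OpenCV 4.12 (cv2) and the standard library are available. Lean on these libraries where they do the work, as an engineer would, in place of code of your own. Each camera call takes 0.05 s, during which the arm holds its last target. There are 200 camera calls.

TASK

Set the little blue lever jack on the bench with its round saddle centred under the yellow lift pad of the glass reactor (the mark on top of the pad shows the spot). Pump the red handle fully down and let it come all the way back up to bed the vessel, then push it fully down again and finish while still holding it down, so that the vessel stays raised to its lid on the jack alone. Lift the vessel only with the jack, and do not knock over or shove the other things on the bench.

Things in the scene. Friction and masses are not known exactly. Their poses are not given: they have to be found in the camera images.
- jack_grip (a point): Black upright carrying grip of the loose blue jack (about 0.75 kg, balanced near here): 40 mm long (x), 26 mm thick (y; pinch it across this), from 10 to 80 mm above the jack's underside. The point is its middle, 55 mm above the underside. x points along the jack to the saddle, whose axis is at x = +80 mm; z up. The pivot cheeks of the handle begin 23 mm behind (-x).
- jack_base (a point): Centre of the underside of the jack's blue base plate, straight below the grip (z = 0 when it stands on the bench); axes as for the grip. The plate is 84 mm wide (y), 10 mm thick and reaches from x = -130 to x = +110 mm. A round blue housing, 46 mm across and 54 mm tall, stands round the saddle's ram.
- saddle: The jack's steel saddle, a disc 40 mm across; origin at the centre of its top face, 72 mm above the jack's underside when down, on the jack's centre line 80 mm ahead of the grip. It rises up to 35 mm, in proportion to joint pump.
- pump_handle: Red pump handle: a flat paddle 44 mm long, 56 mm wide, 12 mm thick on a 16 mm bar; origin at the middle of the paddle's upper face, x along the bar to the pivot, z out of that face. At rest it slopes up and back (-x of the jack) at 0.55 rad; fully down it lies 0.05 rad below level with the paddle's top about 50 mm above the bench.
- pump_pivot (a point): Pivot of the pump handle; its axis runs across the jack, 32 mm behind the grip and 50 mm above the jack's underside. The line of the bar from here to the paddle is 115 mm long; the middle of the paddle's upper face stands 6 mm off that line, above it.
- pump (a joint): Angle of the pump handle: 0 = up at rest, 0.6 rad = fully down on its stop. Each rad lifts the saddle by 58 mm; the first 16 mm take up the gap to the pad. A return spring and the vessel's weight bring it back up when it is let go; holding it down takes about 6 to 10 N on the paddle.
- lift_pad: Yellow lift pad, 46 x 46 x 30 mm, with a black ring mark on top above its centre; origin at the centre of its underside, 88 mm above the bench when the vessel is down. It ends a 34 mm wide steel arm from the vessel's cradle. Its +y axis (level) points away from the reactor, to the open side from which the jack is slid in; x across, z up.
- reactor_base (a point): Foot of the fixed reactor on the bench, below the vessel's axis; axes as for the lift pad, whose centre is at y = +155 mm. The steel base plate is 220 mm wide (x), 18 mm thick and ends at y = +70 mm, so the bench below the pad is free. Vessel 136 mm across, lid and column behind it up to 440 mm tall.
- vessel (a joint): Height of the sliding vessel with its cradle and pad: 0 = down, about 0.019 m at a full stroke of the jack when its flange meets the lid's gasket. It sinks back by its own weight (about 0.9 kg).
- beaker: Bystander: glass beaker, 70 mm across, 90 mm tall; origin under its centre.
- reagent_bottle: Bystander: amber bottle, 60 mm across, 130 mm tall; origin under its centre.
- sample_jar: Bystander: glass jar with blue cap, 52 mm across, 60 mm tall; origin under its centre.
- spanner: Bystander: steel spanner lying flat, 150 mm long; its x axis runs along it.
- thermometer: Bystander: white digital probe thermometer lying flat, 160 mm long, 16 mm high; x points to the probe's tip.
- clamp_ring: Bystander: flat steel ring, 100 mm across, 14 mm high; origin under its centre.
- spare_gasket_box: Bystander: cardboard box 90 x 70 x 40 mm; origin under its centre.

How it is judged:
By the outcome, as a careful person would: the job done as asked, in the order asked, and still so for the second after the job is handed in, while the arm keeps its last pose, push and grip.
It also fails if it takes over 58 s, if anything falls off the work surface, if the arm or the gripper's body presses on something with over 40 N, if the wrist force passes 120 N, or if a joint passes its speed limit or range.

## Working session

There is one attempt and no reset: what is moved stays moved. The work goes in short steps, Python scripts to look and compute and a tool call to move; the robot and the scene stay as the last step left them, time stands still between calls to the robot, and variables do not carry over. Pictures are saved under pics/ and viewed, at most 10 in all, crops included, and the job is handed in when it is done.

Besides the shell and the picture viewer there is one more tool, called in YAML: its name, and indented under it one key for each argument. jog_arm: Moves the arm, as the interface text tells. Its arguments: {"type":"object","properties":{"plan":{"type":"array"},"claw":{"type":"number"},"force":{"type":"number"}},"required":["plan"]}

```bash
mkdir -p pics
cat > h.py <<'E'
import numpy as np, cv2
from cell import manip, camera, get_calibration
def shot(n,f):
    p,d=camera(n); cv2.imwrite(f'pics/{f}.png',p[:,:,::-1]); np.save(f'pics/{f}.npy',d); return p,d
def calib(n):
    c=get_calibration(n); return c
def R(c):
    a=np.array(c['attitude'],float)
    if a.shape==(3,3): return a
    from scipy.spatial.transform import Rotation as Ro
    return Ro.from_euler('xyz',a).as_matrix()
def pts(n,d):
    c=calib(n); v,u=np.mgrid[:480,:640]
    P=np.stack([(u-c['cx'])/c['fx']*d,(v-c['cy'])/c['fy']*d,d],-1)
    return P@R(c).T+np.array(c['origin'])
def plane(n,u,v,z):
    c=calib(n); r=R(c)@np.array([(u-c['cx'])/c['fx'],(v-c['cy'])/c['fy'],1]); o=np.array(c['origin'])
    return o+r*(z-o[2])/r[2]
E
python3 - <<'E'
from h import *
print(manip.read_state())
for n in('top','side'):
    print(get_calibration(n)); p,d=shot(n,n+'0'); P=pts(n,d); print(P[240,320],P[400,320],P[400,100])
E
```

```text
{'clock': 0.0, 'joints': array([ 1.26436890e+00,  3.00476727e-01,  1.52158935e+00,  7.72105324e-06,
        1.32070971e+00, -6.66091400e-02]), 'qd': array([ 0.00024967, -0.00105913, -0.00054695, -0.00078604, -0.00106153,
        0.00149889]), 'effort': array([ 2.36655571e-03, -5.31807518e+01, -3.52739561e+01,  7.09346076e-02,
        2.43303092e-02, -9.79320271e-05]), 'eef_pos': array([130.56373132, 534.00096815, 204.87975188]), 'eef_rot': array([-3.14041265e+00, -8.62109974e-05,  2.90177240e+00]), 'wrist_force': array([ 0.11707574, -0.66122548,  0.01867794]), 'moment': array([-0.06727849,  0.02546832, -0.00817234]), 'finger_force': 0.0, 'finger_gap': 93.62053824623567}
{'fx': 462.21079680649575, 'fy': 462.21079680649575, 'cx': 323.7645430976526, 'cy': 237.93908111277744, 'origin': array([ 300.35582418,   48.62287468, 1154.76234031]), 'attitude': array([-2.948458  , -0.00315205, -1.54583917])}
[506.99789308  59.35043299  71.47886421] [133.35436305  49.76404262   4.34710688] [120.52252178 571.1513393    3.96540485]
{'fx': 601.9445108092436, 'fy': 601.9445108092436, 'cx': 313.6641098300342, 'cy': 255.78825043542304, 'origin': array([-234.38873128, -872.82277519, 1082.15301366]), 'attitude': array([-2.26285542, -0.01069046, -0.65786638])}
[627.17526323 193.38327834   5.90457361] [ 283.28342264 -244.52788916   -2.34832985] [-100.78748541   31.67238106   14.29495526]
```

View pics/top0.png

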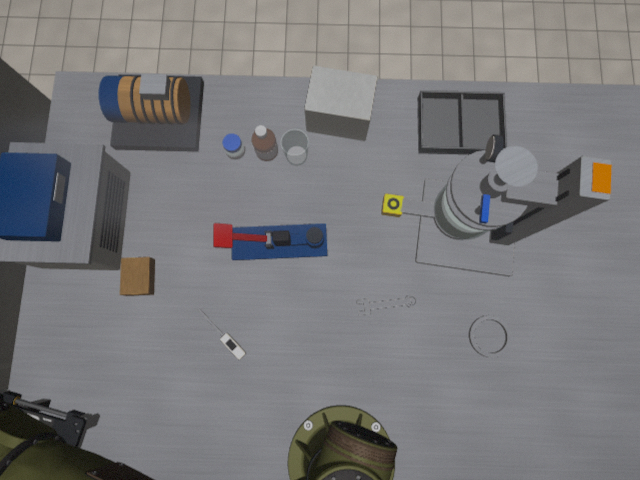

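View pics/side0.png

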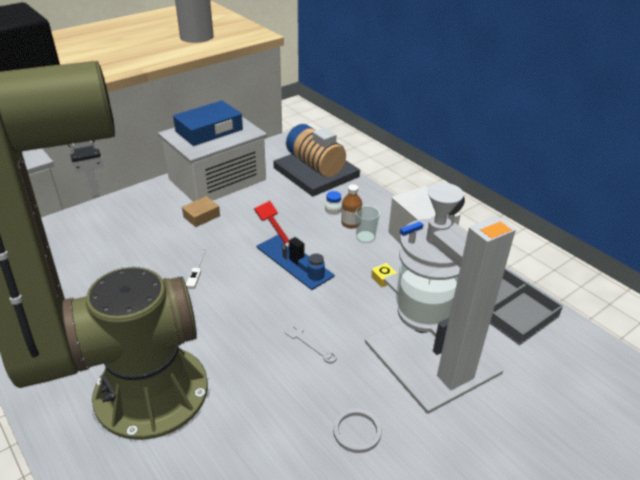

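The top view shows the jack with its saddle at (315,237), grip at (282,238) and red paddle at (223,236). The pad mark is at (394,204), and its arm runs right to the reactor. The side view agrees: jack (296,258), pad (384,272). The bystanders are well clear of the straight path.

```bash
cat > m.py <<'E'
from h import *
def comp(mask,roi):
    u0,v0,u1,v1=roi; m=np.zeros_like(mask); m[v0:v1,u0:u1]=mask[v0:v1,u0:u1]
    n,l,s,c=cv2.connectedComponentsWithStats(m.astype(np.uint8)); 
    return l==1+np.argmax(s[1:,4])
def rect(mask,n,z):
    ct=max(cv2.findContours(mask.astype(np.uint8),0,1)[0],key=cv2.contourArea)
    q=np.array([plane(n,u,v,z)[:2] for u,v in ct[:,0]],np.float32); return cv2.minAreaRect(q)
def masks(p):
    h=cv2.cvtColor(p,cv2.COLOR_RGB2HSV).astype(int); H,S,V=h[...,0],h[...,1],h[...,2]
    return dict(blue=(H>100)&(H<125)&(S>110)&(V>40),red=((H<6)|(H>174))&(S>150)&(V>80),yel=(H>22)&(H<35)&(S>120)&(V>90),black=(V<50))
E
python3 - <<'E'
from m import *
p=cv2.imread('pics/top0.png')[:,:,::-1]; d=np.load('pics/top0.npy'); P=pts('top',d); M=masks(p)
for k,roi,z in(('blue',(200,200,345,280),10),('red',(200,200,240,260),115),('yel',(370,180,420,230),118),('black',(272,225,295,250),80)):
    m=comp(M[k],roi); print(k,m.sum(),rect(m,'top',z),np.median(P[m],0))
Z=P[...,2]
m=comp((Z>62)&(Z<84),(270,222,345,255)); print('z>62',[ (np.median(P[m&(P[...,1]<lim)&(P[...,1]>lo)],0)) for lo,lim in((-200,60),(100,220))])
ys,xs=np.where(M['black'][190:218,380:406]);print('ring',xs.mean()+380,ys.mean()+190,plane('top',xs.mean()+380,ys.mean()+190,118))
print(p[225:262:3,312],p[237,270:330:4])
for nm,(u,v) in dict(beaker=(295,140),bottle=(263,133),box=(138,276),sp1=(360,303),thermo=(231,345),pap=(424,182)).items(): print(nm,P[v,u])
c=(slice(170,262,2)); print('arm',P[212,400:440:6])
p=cv2.imread('pics/side0.png')[:,:,::-1]; M=masks(p); m=comp(M['yel'],(365,255,405,295)); print('side yel',rect(m,'side',118))
o=np.hstack([cv2.resize(cv2.imread('pics/top0.png')[190:280,200:330],None,fx=3,fy=3,interpolation=2),cv2.resize(cv2.imread('pics/top0.png')[170:260,370:500],None,fx=3,fy=3,interpolation=2)]);cv2.imwrite('pics/c0.png',o)
E
```

```text
blue 2069 ((512.58154296875, 163.17376708984375), (81.44583892822266, 237.00506591796875), 4.090641498565674) [499.56102014 154.77536027  11.65487445]
red 455 ((503.83782958984375, 273.9305114746094), (53.796104431152344, 58.67368698120117), 1.4709484577178955) [503.72167674 280.03429375 116.05084446]
yel 247 ((587.76220703125, -107.03146362304688), (44.177276611328125, 45.35845947265625), 82.70207214355469) [ 585.3432419  -103.57826386  119.491941  ]
black 85 ((498.63970947265625, 146.691650390625), (20.932010650634766, 39.04292297363281), 25.219573974609375) [502.41910737 150.12480537  56.6275833 ]
z>62 [array([518.8862498 ,  59.35043299,  73.10126739]), array([nan, nan, nan])]
ring nan nan [nan nan nan]
[[ 53  73 108]
 [ 67  69  77]
 [ 61  63  71]
 [ 60  66  71]
 [ 59  61  67]
 [ 60  62  69]
 [ 44  55  78]
 [ 32  42  52]
 [ 43  70 111]
 [ 40  68 109]
 [ 41  72 116]
 [137 137 140]
 [135 133 139]] [[111 110 110]
 [ 54  55  56]
 [ 54  53  56]
 [ 55  56  58]
 [ 55  53  55]
 [ 38  49  78]
 [ 39  68 108]
 [ 40  67 108]
 [ 40  69 108]
 [ 51  66  88]
 [ 61  64  70]
 [ 63  65  71]
 [ 64  65  72]
 [ 49  59  79]
 [ 76  89 113]]
beaker [774.04581268 130.95674787  35.69474103]
bottle [749.32012569 200.11037762 130.89301138]
box [413.20812504 496.53102438  40.62197511]
sp1 [364.20125813 -43.12833015   1.47478581]
thermo [255.71343831 266.30713279  17.71204426]
pap [ 677.49368703 -204.38167322   12.38899042]
arm [[ 568.57380014 -124.16565704  118.63099642]
 [ 569.03467174 -138.10562433  118.23146392]
 [ 568.26173331 -151.13725706  122.5866763 ]
 [ 569.40435815 -165.58090607  119.5600446 ]
 [ 569.40320615 -179.13671386  120.93656171]
 [ 569.32896797 -192.59211186  122.59001492]
 [ 556.82095402 -194.23154007  171.89018055]]
side yel ((578.558349609375, -116.74720764160156), (62.64603042602539, 57.93400573730469), 83.04048156738281)
  return _methods._mean(a, axis=axis, dtype=dtype,
  ret = um.true_divide(
<stdin>:7: RuntimeWarning: Mean of empty slice.
  ret = ret.dtype.type(ret / rcount)
```

View pics/c0.png

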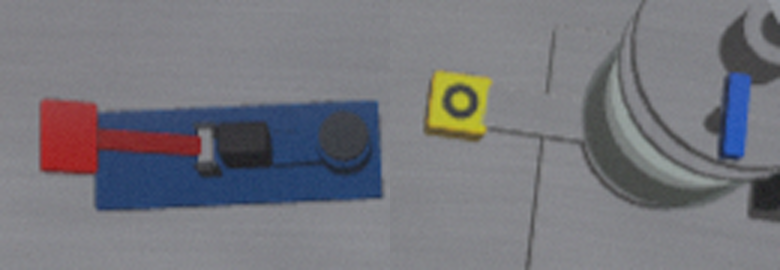

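The crop shows the saddle disc at (314.7,235.3), the top of the grip near (281.7,237) and the pad ring at (393.3,203.3). The edge of the pad arm and the reactor plate give the pad's yaw, about 8° in the image.

Run:
```python
from m import *
g=cv2.cvtColor(cv2.imread('pics/top0.png'),6); rgb=cv2.imread('pics/top0.png')[:,:,::-1].astype(int)
def cen(mask,roi,z):
    m=comp(mask,roi); v,u=np.where(m); print(m.sum(),u.mean(),v.mean(),plane('top',u.mean(),v.mean(),z))
sat=rgb.max(2)-rgb.min(2)
print('saddle');cen((sat<14)&(g<80),(303,222,328,250),72)
print('grip');cen((sat<8)&(g<62),(270,225,295,250),80)
print('ring');cen(((rgb[...,0]<150)),(386,196,402,211),118)
f=lambda cx,cy:(370+(cx-390)/3,170+cy/3)
for a,b,z in(((490,128),(580,142),110),((542,142),(528,268),18)):
    A=plane('top',*f(*a),z);B=plane('top',*f(*b),z);print(A,B,np.degrees(np.arctan2(*(B-A)[[1,0]])))
A=plane('top',423,181,18);B=plane('top',417,263,18);print(np.degrees(np.arctan2(*(B-A)[[1,0]])))
A=plane('top',417,263,18);B=plane('top',512,274,18);print(A,B,np.degrees(np.arctan2(*(B-A)[[1,0]])))
```

```text
saddle
182 314.14285714285717 235.03296703296704 [518.62080024  73.65791406  72.        ]
grip
221 280.85972850678735 237.65610859728505 [508.65365756 152.10331437  80.        ]
ring
101 393.009900990099 203.3861386138614 [ 588.92355886 -108.18443401  118.        ]
[ 569.40744637 -133.36051142  110.        ] [ 560.02259964 -203.04335902  110.        ] -97.6704088764483
[ 582.06367874 -193.14674443   18.        ] [ 474.40037471 -179.90410469   18.        ] 172.9878119278164
175.0759505077588
[ 465.27009256 -182.26346271   18.        ] [ 443.80700483 -416.75720789   18.        ] -95.22968056512629
```

jog_arm:
  plan: [0.013, -0.013, 0, 0, 0, -2.4, 0.038, -0.038, 0, 0, 0, -7.2, 0.073, -0.073, 0, 0, 0, -14, 0.108, -0.108, 0, 0, 0, -21, 0.143, -0.143, 0, 0, 0, -28, 0.178, -0.178, 0, 0, 0, -34.5, 0.213, -0.213, 0, 0, 0, -41, 0.248, -0.248, 0, 0, 0, -48, 0.283, -0.282, 0, 0, 0, -54, 0.318, -0.317, 0, 0, 0, -60, 0.35, -0.348, 0, 0, 0, -66, 0.372, -0.37, 0, 0, 0, -70, 0.383, -0.381, 0, 0, 0, -72.2, 0.383, -0.381, -0.02, 0, 0, -72.2, 0.383, -0.381, -0.045, 0, 0, -72.2, 0.383, -0.381, -0.06, 0, 0, -72.2, 0.383, -0.381, -0.06, 0, 0, -72.2]
  claw: 0.075
  force: 40

```text
clock: 1.8
eef_pos: [512.3, 153.6, 143.5]
eef_rot: [-3.138, 0.001, 1.643]
wrist_force: [-0.7, -0.7, 0.6]
finger_gap: 74.8
finger_force: 0.0
```

Run:
```python
from m import *
s=manip.read_state();print(s['clock'],s['eef_pos'],s['eef_rot'],s['joints'],s['finger_gap'],s['wrist_force'])
p,d=shot('side','side1'); cv2.imwrite('pics/c1.png',cv2.resize(p[170:320,180:400,::-1],None,fx=3,fy=3))
```

```text
1.8 [512.26786014 153.5655989  143.45111122] [-3.13767871e+00  5.12315122e-04  1.64272664e+00] [2.22718379e-01 3.27970492e-01 1.63468997e+00 8.79799088e-05
 1.18287869e+00 1.50755624e-01] 74.84443495465904 [-0.69698918 -0.66008197  0.58013791]
```

View pics/c1.png

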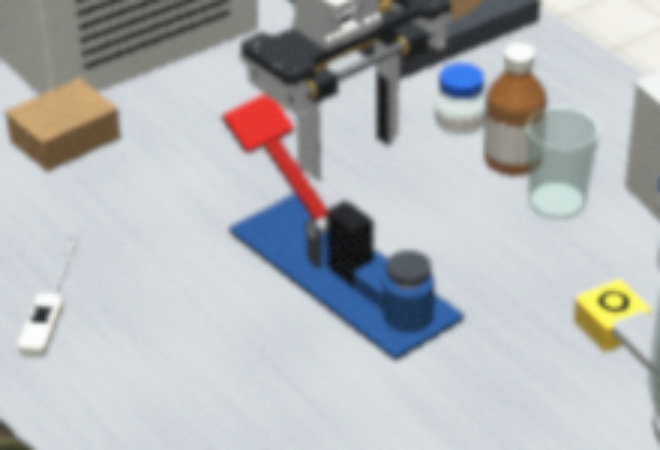

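The fingers are open and straddling above the grip (crop 350,235), and the box and bottle are clear. Descending and gripping.

jog_arm:
  plan: [0.001, 0, -0.01, 0, 0, 0, 0.001, 0, -0.03, 0, 0, 0, 0.001, 0, -0.05, 0, 0, 0, 0.001, 0, -0.07, 0, 0, 0, 0.001, 0, -0.088, 0, 0, 0, 0.001, 0, -0.1, 0, 0, 0, 0.001, 0, -0.108, 0, 0, 0, 0.001, 0, -0.111, 0, 0, 0, 0.001, 0, -0.111, 0, 0, 0, 0.001, 0, -0.111, 0, 0, 0]

```text
clock: 2.85
eef_pos: [515.0, 153.4, 35.1]
eef_rot: [3.141, -0.0, 1.642]
wrist_force: [0.6, -0.3, -0.6]
finger_gap: 74.9
finger_force: 0.0
```

jog_arm:
  plan: [0, 0, 0, 0, 0, 0, 0, 0, 0, 0, 0, 0, 0, 0, 0, 0, 0, 0, 0, 0, 0, 0, 0, 0, 0, 0, 0, 0, 0, 0, 0, 0, 0, 0, 0, 0, 0, 0, 0, 0, 0, 0, 0, 0, 0, 0, 0, 0]
  claw: 0.015
  force: 40

```text
clock: 3.65
eef_pos: [514.5, 153.2, 34.4]
eef_rot: [-3.141, 0.0, 1.642]
wrist_force: [-2.8, -1.4, 1.7]
finger_gap: 25.9
finger_force: 40.0
```

jog_arm:
  plan: [0, 0, 0.003, 0, 0, 0, 0, 0, 0.007, 0, 0, 0, 0, 0, 0.007, 0, 0, 0, 0.003, -0.003, 0.007, 0, 0, -0.5, 0.012, -0.012, 0.007, 0, 0, -2, 0.025, -0.024, 0.007, 0, 0, -4, 0.038, -0.036, 0.007, 0, 0, -6, 0.05, -0.048, 0.007, 0, 0, -8, 0.062, -0.062, 0.007, 0, 0, -9.5, 0.071, -0.075, 0.007, 0, 0, -10.5, 0.075, -0.09, 0.007, 0, 0, -10.5, 0.077, -0.105, 0.007, 0, 0, -10.5, 0.078, -0.115, 0.007, 0, 0, -10.5, 0.078, -0.12, 0.007, 0, 0, -10.5, 0.078, -0.12, 0.007, 0, 0, -10.5, 0.078, -0.12, 0.007, 0, 0, -10.5]

```text
clock: 5.25
eef_pos: [592.5, 33.6, 41.5]
eef_rot: [-3.142, -0.0, 1.459]
wrist_force: [0.2, 0.4, -7.1]
finger_gap: 25.6
finger_force: 40.0
```

Run:
```python
from m import *
s=manip.read_state();print(s['clock'],s['eef_pos'],s['eef_rot'],s['wrist_force'],s['moment'])
p,d=shot('side','side2'); q,d=shot('top','top2')
o=np.vstack([cv2.resize(q[150:270,260:460,::-1],None,fx=3,fy=3)[:300],cv2.resize(p[210:310,250:450,::-1],None,fx=3,fy=3)]);cv2.imwrite('pics/c2.png',o)
```

```text
5.25 [592.48450924  33.61572121  41.53084749] [-3.14158201e+00 -1.47288458e-04  1.45868106e+00] [ 0.18849961  0.35472637 -7.106467  ] [-0.07566014  0.11972707 -0.00641857]
```

View pics/c2.png

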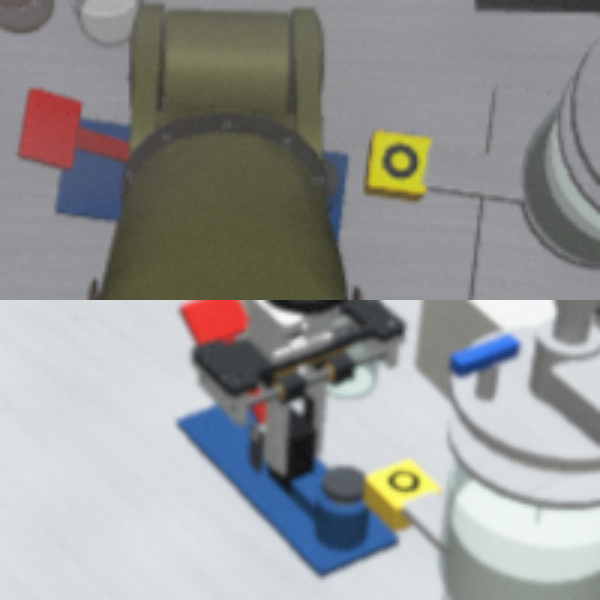

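The jack is carried level and aligned with the pad. In the side view the saddle is at about (364.5,271.3) and the pad ring at (384.7,270.3). I'll measure both in that view.

Run:
```python
from m import *
p=cv2.imread('pics/side2.png')[:,:,::-1].astype(int); sat=p.max(2)-p.min(2); g=p.mean(2)
def cen(m,roi,z):
    m=comp(m,roi); v,u=np.where(m); print(m.sum(),u.mean(),v.mean(),plane('side',u.mean(),v.mean(),z))
cen((sat<20)&(g<100),(355,262,375,280),79)
cen(p[...,0]<140,(379,264,391,277),118)
q=cv2.imread('pics/top2.png')[:,:,::-1]
v,u=np.where(comp(q[...,0]<150,(386,196,402,211)));print('ring top',plane('top',u.mean(),v.mean(),118))
p0=cv2.imread('pics/side0.png')[:,:,::-1].astype(int); sat=p0.max(2)-p0.min(2); g=p0.mean(2)
cen((sat<20)&(g<100),(304,250,330,268),72); cen(p0[...,0]<140,(379,264,391,277),118)
```

```text
107 364.5420560747664 271.5700934579439 [578.94318606 -48.73184385  79.        ]
7 380.7142857142857 270.42857142857144 [ 581.73848978 -101.39348653  118.        ]
ring top [ 589.0851111  -107.73029077  118.        ]
112 315.9107142857143 259.39285714285717 [515.08523848  69.87147785  72.        ]
24 384.5416666666667 270.9583333333333 [ 587.87607271 -108.48109677  118.        ]
```

jog_arm:
  plan: [0.001, -0.004, 0, 0, 0, 0, 0.002, -0.012, 0, 0, 0, 0, 0.003, -0.022, 0, 0, 0, 0, 0.004, -0.032, 0, 0, 0, 0, 0.005, -0.042, 0, 0, 0, 0, 0.0055, -0.051, 0, 0, 0, 0, 0.0055, -0.058, 0, 0, 0, 0, 0.0055, -0.062, 0, 0, 0, 0, 0.0055, -0.062, 0, 0, 0, 0, 0.0055, -0.062, -0.003, 0, 0, 0, 0.0055, -0.062, -0.006, 0, 0, 0, 0.0055, -0.062, -0.007, 0, 0, 0, 0.0055, -0.062, -0.007, 0, 0, 0]

```text
clock: 6.65
eef_pos: [598.1, -28.4, 34.5]
eef_rot: [-3.141, -0.0, 1.459]
wrist_force: [-0.3, 0.5, -4.8]
finger_gap: 25.8
finger_force: 40.0
```

Run:
```python
from m import *
s=manip.read_state();print(s['clock'],s['eef_pos'],s['eef_rot'],s['wrist_force'])
p,d=shot('side','side3'); q,d=shot('top','top3')
o=np.vstack([cv2.resize(q[170:250,280:460,::-1],None,fx=4,fy=4)[:300],cv2.resize(p[230:310,300:480,::-1],None,fx=4,fy=4)[:300]]);cv2.imwrite('pics/c3.png',o)
```

```text
6.65 [598.11443089 -28.43646986  34.46138784] [-3.14146947e+00 -9.91898706e-05  1.45878729e+00] [-0.31464705  0.4960129  -4.75711265]
```

View pics/c3.png

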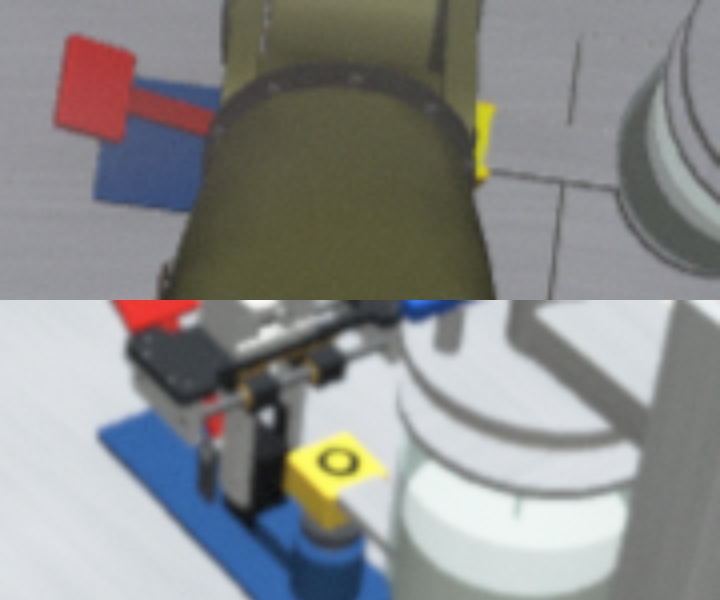

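The saddle sits under the pad, with housing and pad centred in the side view near crop (330,530) and (335,490). I'll seat the jack, release it, rise and check the base plate from above.

jog_arm:
  plan: [0, 0, -0.001, 0, 0, 0, 0, 0, -0.001, 0, 0, 0]

```text
clock: 6.95
eef_pos: [598.2, -28.5, 34.4]
eef_rot: [3.141, -0.0, 1.459]
wrist_force: [-6.5, 2.2, 6.0]
finger_gap: 26.1
finger_force: 40.0
```

jog_arm:
  plan: [0, 0, 0, 0, 0, 0, 0, 0, 0, 0, 0, 0, 0, 0, 0, 0, 0, 0, 0, 0, 0, 0, 0, 0, 0, 0, 0.01, 0, 0, 0, 0, 0, 0.03, 0, 0, 0, 0, 0, 0.06, 0, 0, 0, 0, 0, 0.09, 0, 0, 0, 0, 0, 0.12, 0, 0, 0, 0, 0, 0.145, 0, 0, 0, 0.005, 0.04, 0.15, 0, 0, 0, 0.01, 0.08, 0.15, 0, 0, 0, 0.013, 0.11, 0.15, 0, 0, 0, 0.015, 0.13, 0.15, 0, 0, 0, 0.016, 0.145, 0.15, 0, 0, 0, 0.016, 0.145, 0.15, 0, 0, 0]
  claw: 0.07

```text
clock: 8.55
eef_pos: [614.1, 117.6, 183.8]
eef_rot: [3.141, -0.0, 1.46]
wrist_force: [0.2, -0.4, 0.4]
finger_gap: 70.2
finger_force: 0.0
```

Run:
```python
from m import *
s=manip.read_state();print(s['clock'],s['eef_pos'],s['eef_rot'],s['wrist_force'])
p,d=shot('side','side4'); q,d=shot('top','top4')
M=masks(p); b=comp(M['blue'],(280,200,400,330)); print('side blue',b.sum())
c=calib('side')
def proj(X,n):
    c=calib(n); Y=R(c).T@(np.array(X)-c['origin']); return Y[0]/Y[2]*c['fx']+c['cx'],Y[1]/Y[2]*c['fy']+c['cy']
print('exp saddle side',proj([589,-108,72],'side'),'pad under',proj([589,-108,88],'side'))
M=masks(q); print('plate top',rect(comp(M['blue'],(200,150,460,290)),'top',10))
o=np.vstack([cv2.resize(q[170:245,270:450,::-1],None,fx=4,fy=4),cv2.resize(p[230:305,300:480,::-1],None,fx=4,fy=4)]);cv2.imwrite('pics/c4.png',o)
```

```text
8.55 [614.08226467 117.587728   183.82888091] [ 3.14125951e+00 -2.18081767e-04  1.46005818e+00] [ 0.15424429 -0.37822733  0.43869188]
side blue 1471
exp saddle side (np.float64(383.15664406062194), np.float64(284.59891595567734)) pad under (np.float64(383.70219743820775), np.float64(279.81730706132885))
plate top ((572.3796997070312, -53.159095764160156), (162.57810974121094, 42.487483978271484), 81.02156066894531)
```

View pics/c4.png

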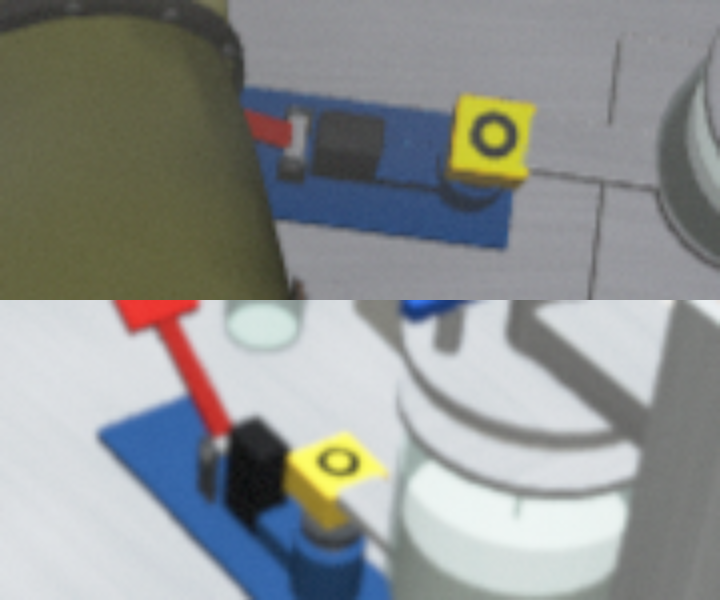

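The jack stands free with the saddle under the pad. The near front plate corner is at top pixel (396.7,231.7) and the long edges are visible. I'll check saddle centring from those edges.

Run:
```python
from m import *
q=cv2.imread('pics/top4.png')[:,:,::-1]; b=masks(q)['blue']
def line(a,bb,r,up):
    P=[]
    for u in range(*r):
        col=np.where(b[180:240,u])[0]+180
        if len(col)>5: P.append(plane('top',u,(col.min()-.5 if up else col.max()+.5),10)[:2])
    f=cv2.fitLine(np.array(P,np.float32),cv2.DIST_HUBER,0,.01,.01).ravel(); return f
up=line(0,0,(335,380),1); lo=line(0,0,(348,394),0)
for f in(up,lo): print(f,np.degrees(np.arctan2(f[1],f[0])))
# front edge: right-most blue per row
P=[]
for v in range(220,230):
    r=np.where(b[v,380:410])[0]; P.append(plane('top',380+r.max()+.5,v,10)[:2])
P=np.array(P)
print(P)
a=np.array([np.cos(np.radians(-96.4)),np.sin(np.radians(-96.4))]); y=np.array([-a[1],a[0]])
pad=np.array([589,-108.])
print('lat up,lo',(up[2:]-pad)@y,(lo[2:]-pad)@y,'front',np.median((P-pad)@a))
```

```text
[ 1.1662190e-01  9.9317640e-01  6.3819336e+02 -3.1418575e+01] 83.30281
[ 1.14600524e-01  9.93411660e-01  5.51832458e+02 -6.58384476e+01] 83.41941
[[ 575.55021758 -135.77863065]
 [ 572.93780027 -135.76382412]
 [ 570.32760987 -135.74903022]
 [ 567.65436394 -133.19277301]
 [ 565.04866486 -133.17908669]
 [ 562.4451841  -133.16541203]
 [ 559.84391885 -133.151749  ]
 [ 557.24486627 -133.13809759]
 [ 554.64802355 -133.12445779]
 [ 552.05338786 -133.11082958]]
lat up,lo 40.35033274300092 -41.63561361009587 front 28.659102027881396
```

Saddle is within about 1.5 mm of the mark. Now the pump: I close the fingers and go above the paddle.

jog_arm:
  plan: [-0.001, -0.008, 0, 0, 0, 0, -0.002, -0.015, 0, 0, 0, 0, -0.002, -0.015, -0.01, 0, 0, 0, -0.002, -0.015, -0.03, 0, 0, 0, -0.002, -0.015, -0.045, 0, 0, 0, -0.002, -0.015, -0.05, 0, 0, 0, -0.002, -0.015, -0.05, 0, 0, 0, -0.002, -0.015, -0.05, 0, 0, 0]
  claw: 0
  force: 20

```text
clock: 9.45
eef_pos: [612.4, 101.3, 134.0]
eef_rot: [3.141, -0.0, 1.458]
wrist_force: [1.3, 0.4, -0.2]
finger_gap: 9.0
finger_force: 0.0
```

jog_arm:
  plan: [0, 0, -0.004, 0, 0, 0, 0, 0.001, -0.01, 0, 0, 0, 0, 0.002, -0.016, 0, 0, 0, 0, 0.003, -0.022, 0, 0, 0, 0, 0.004, -0.028, 0, 0, 0, 0, 0.005, -0.034, 0, 0, 0, 0, 0.006, -0.04, 0, 0, 0, 0.001, 0.007, -0.046, 0, 0, 0, 0.001, 0.008, -0.052, 0, 0, 0, 0.001, 0.009, -0.058, 0, 0, 0, 0.001, 0.01, -0.064, 0, 0, 0, 0.001, 0.011, -0.068, 0, 0, 0, 0.001, 0.012, -0.072, 0, 0, 0, 0.001, 0.012, -0.074, 0, 0, 0, 0.001, 0.012, -0.074, 0, 0, 0]

```text
clock: 10.95
eef_pos: [613.7, 113.5, 59.6]
eef_rot: [3.14, -0.001, 1.459]
wrist_force: [0.3, 2.5, 6.8]
finger_gap: 0.5
finger_force: 3.2
```

jog_arm:
  plan: [0, 0, -0.003, 0, 0, 0, 0, 0, -0.006, 0, 0, 0, 0, 0, -0.008, 0, 0, 0, 0, 0, -0.008, 0, 0, 0]

```text
clock: 11.35
eef_pos: [613.7, 113.8, 51.8]
eef_rot: [3.14, -0.001, 1.459]
wrist_force: [-0.4, 3.0, 7.8]
finger_gap: 0.7
finger_force: 3.8
```

jog_arm:
  plan: [0, 0, -0.001, 0, 0, 0, 0, 0, -0.0015, 0, 0, 0, 0, 0, -0.0015, 0, 0, 0]

```text
clock: 11.65
eef_pos: [613.8, 113.8, 50.8]
eef_rot: [3.14, -0.001, 1.459]
wrist_force: [-1.2, 3.5, 10.5]
finger_gap: 0.5
finger_force: 5.1
```

jog_arm:
  plan: [0, 0, -0.001, 0, 0, 0, 0, 0, -0.002, 0, 0, 0, 0, 0, -0.002, 0, 0, 0]

```text
clock: 11.95
eef_pos: [613.9, 113.9, 49.9]
eef_rot: [3.139, -0.001, 1.459]
wrist_force: [-6.3, 2.6, 21.2]
finger_gap: 0.5
finger_force: 10.5
```

Run:
```python
from m import *
s=manip.read_state();print(s['clock'],s['eef_pos'],s['wrist_force'])
q,d=shot('top','top5');p,_=shot('side','side5')
P=pts('top',d);m=comp(masks(q)['yel'],(370,180,420,230));print('pad z',np.median(P[m],0))
P=pts('top',np.load('pics/top4.npy'));q4=cv2.imread('pics/top4.png')[:,:,::-1];m=comp(masks(q4)['yel'],(370,180,420,230));print('pad z before',np.median(P[m],0))
```

```text
11.95 [613.93591712 113.90625744  49.89913681] [-6.27604972  2.59287718 21.22338185]
pad z [ 584.45846229 -103.00251467  138.70769231]
pad z before [ 584.75941377 -103.69295587  119.33237894]
```

The pad rose 19 mm, so the first stroke is fully down. Letting the handle return fully.

jog_arm:
  plan: [0, 0, 0.004, 0, 0, 0, 0, -0.001, 0.01, 0, 0, 0, 0, -0.002, 0.016, 0, 0, 0, 0, -0.003, 0.022, 0, 0, 0, 0, -0.004, 0.028, 0, 0, 0, 0, -0.005, 0.034, 0, 0, 0, 0, -0.006, 0.04, 0, 0, 0, 0, -0.007, 0.046, 0, 0, 0, -0.001, -0.008, 0.052, 0, 0, 0, -0.001, -0.009, 0.058, 0, 0, 0, -0.001, -0.01, 0.064, 0, 0, 0, -0.001, -0.011, 0.07, 0, 0, 0, -0.001, -0.012, 0.076, 0, 0, 0, -0.001, -0.012, 0.084, 0, 0, 0, -0.001, -0.012, 0.09, 0, 0, 0, -0.001, -0.012, 0.09, 0, 0, 0, -0.001, -0.012, 0.09, 0, 0, 0, -0.001, -0.012, 0.09, 0, 0, 0, -0.001, -0.012, 0.09, 0, 0, 0]

```text
clock: 13.95
eef_pos: [612.0, 101.3, 137.6]
eef_rot: [-3.141, 0.0, 1.458]
wrist_force: [0.3, -0.0, 0.4]
finger_gap: 0.6
finger_force: 0.0
```

Run:
```python
from m import *
s=manip.read_state();print(s['clock'],s['eef_pos'],s['wrist_force'])
q,d=shot('top','top6');p,_=shot('side','side6')
P=pts('top',d);m=comp(masks(q)['yel'],(370,180,420,230));print('pad',np.median(P[m],0))
m=comp(masks(q)['red'],(230,150,340,250));print('red',m.sum(),np.max(P[m][:,2]),np.percentile(P[m],[5,50,95],axis=0))
b=masks(q)['blue'];E=[]
for up,r in((1,(335,380)),(0,(348,394))):
    L=[plane('top',u,c.min()-.5 if up else c.max()+.5,10)[:2] for u in range(*r) for c in [np.where(b[180:240,u])[0]+180] if len(c)>5]
    print(cv2.fitLine(np.array(L,np.float32),2,0,.01,.01).ravel())
print([plane('top',380+np.where(b[v,380:410])[0].max()+.5,v,10)[1].round(1) for v in range(220,230)])
cv2.imwrite('pics/c6.png',cv2.resize(p[180:310,260:460,::-1],None,fx=3,fy=3))
```

```text
13.95 [611.98908423 101.28194399 137.58638967] [ 0.34898642 -0.01729376  0.39440055]
pad [ 584.65378566 -103.13466396  119.40829368]
red 2 64.97360022117527 [[604.37096903  15.52884768  63.29501134]
 [605.28590036  15.57412985  64.09013239]
 [606.20083168  15.61941202  64.88525344]]
[ 1.1667423e-01  9.9317026e-01  6.3696588e+02 -4.2298103e+01]
[ 1.1312720e-01  9.9358052e-01  5.5183185e+02 -6.7182449e+01]
[np.float64(-135.8), np.float64(-135.8), np.float64(-135.7), np.float64(-133.2), np.float64(-133.2), np.float64(-133.2), np.float64(-133.2), np.float64(-133.1), np.float64(-133.1), np.float64(-133.1)]
```

View pics/c6.png

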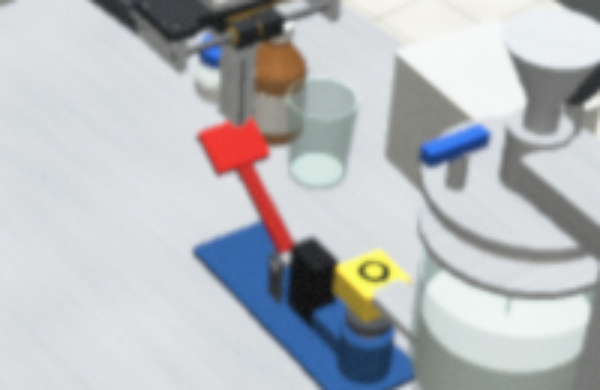

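The handle is fully up with the paddle at crop (235,145) and the fingertip clear above it. The pad is back down and the jack has not moved. Second stroke, ending with a hold.

jog_arm:
  plan: [0, 0, -0.006, 0, 0, 0, 0, 0, -0.012, 0, 0, 0, 0, 0.002, -0.018, 0, 0, 0, 0, 0.003, -0.024, 0, 0, 0, 0, 0.004, -0.03, 0, 0, 0, 0, 0.005, -0.036, 0, 0, 0, 0, 0.006, -0.042, 0, 0, 0, 0.001, 0.007, -0.048, 0, 0, 0, 0.001, 0.008, -0.054, 0, 0, 0, 0.001, 0.009, -0.06, 0, 0, 0, 0.001, 0.01, -0.066, 0, 0, 0, 0.001, 0.011, -0.072, 0, 0, 0, 0.001, 0.012, -0.078, 0, 0, 0, 0.001, 0.012, -0.083, 0, 0, 0, 0.001, 0.012, -0.087, 0, 0, 0, 0.001, 0.012, -0.089, 0, 0, 0, 0.001, 0.012, -0.09, 0, 0, 0, 0.001, 0.012, -0.09, 0, 0, 0, 0.001, 0.012, -0.09, 0, 0, 0]

```text
clock: 15.95
eef_pos: [614.1, 114.2, 50.0]
eef_rot: [3.139, -0.002, 1.459]
wrist_force: [-5.3, 4.8, 18.9]
finger_gap: 0.5
finger_force: 10.0
```

Run:
```python
from m import *
q,d=shot('top','top7')
s=manip.read_state();print(s['clock'],s['eef_pos'],s['wrist_force'])
P=pts('top',d);m=comp(masks(q)['yel'],(370,180,420,230));print('pad',np.median(P[m],0))
```

```text
16.0 [614.03251309 114.19765187  49.96057551] [-4.94686096  5.22731889 18.85871422]
pad [ 583.77390254 -103.96188865  139.02894265]
```

The pad is up 19.6 mm and held with about 19 N on the stop. Handing in.

```bash
python3 -c "from cell import manip; print(manip.sign_off())"
```

```text
the job is handed in; nothing more can be done
None
```

I handed the job in at 16 s with the jack's saddle within about 1.5 mm of the pad's mark, one full stroke and return done, and the handle held down on its stop with about 19 N; the pad read about 19.6 mm up and I saw nothing else on the bench disturbed.

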